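# Load the pumpkin wagon and set its departure

### The job

Get the goods train ready: press the middle key of the three-key bank down so that the key that was down pops up, then slide the wagon along its track until the brass stud on its side stands right under the needle tip of the loading pointer, and load every white pumpkin into the wagon. Then press the right-hand key (as the robot sees it) fully down, and last push the timer knob in and turn it clockwise until its white line points at the brass dot, and let it spring back up. The wagon must still be standing under the needle with all the pumpkins in it at the end, and the tower, gravestone and house must be left where they are.

Things in the scene. Friction and masses are not known exactly. Their poses are not given: they have to be found in the camera images.
- bank: Black control box, 85 mm deep (its x) by 165 mm wide (its y) by 30 mm high, fixed on the table, turned a little; origin at the centre of its underside. Its -x side faces the robot. It carries three identical grey keys in a row along its y, 46 mm apart.
- key_mid_top (a point): Centre of the top face of the middle key (siding). Each key's top is 46 mm (bank x) by 36 mm (bank y), 49 mm above the table when up, 37 mm when latched down.
- key_right_top (a point): Centre of the top face of the right key (departure; at the bank's -y end, the robot's right, 46 mm from the middle one); same size.
- key_left (a joint): Travel of the left key (at the bank's +y end) in m: 0 = up, 0.013 = pressed to the stop (latched it rests at about 0.0118). Sprung: about 1.5 N to start, up to about 5 N on the way; it latches within the last millimetre before the stop.
- key_mid (a joint): Interlock: the left key is latched down at the start; pressing another to the bottom latches it, and the one that was down pops up by its spring (press smoothly, not at a blow; should two stay down, pressing the third frees them); a key let go halfway springs up. Travel of the middle key in m: 0 = up, 0.013 = pressed to the stop (latched it rests at about 0.0118).
- key_right (a joint): Travel of the right key in m: 0 = up, 0.013 = pressed to the stop (latched it rests at about 0.0118).
- wagon (a joint): Position of the goods wagon along the track in m, 0 to 0.20, growing towards wagon_bed's +y along a fixed straight track. It rolls stiffly (about 2 N) and stays where it is left.
- wagon_bed (a point): Centre of the top of the wagon's deck, 45 mm above the table; its y runs along the track, which is 500 mm long, 110 mm wide, rail tops 19 mm above the table; the wagon turns with the track. The wagon is an open low-sided wagon, 280 mm long (y) by 120 mm wide (x) outside, walls 6 mm thick and 18 mm high above the deck (inside 268 by 108 mm).
- wagon_post (a point): Top centre of the wagon's brake post, a square steel post 12 by 12 mm rising 62 mm above the deck, inside the wagon's +y end, 122 mm from the deck's centre (107 mm above the table). The handle for moving the wagon.
- wagon_stud (a point): Top of the brass stud (8 mm across) on top of the wagon's +x long wall, midway along the wagon, 57 mm from its centre line, 67 mm above the table: the mark on the wagon.
- pointer_tip (a point): Lower tip of the fixed loading pointer's brass needle, 74 mm above the table, over the line along which the stud travels (7 mm above the stud). The needle hangs from an arm 104 mm above the table (top 108 mm) on a post 12 mm thick, 38 mm further out (wagon_bed +x) than the tip, beside the track.
- timer: Black timer box, 95 by 95 by 30 mm, fixed on the table, turned a little; origin at the centre of its underside. White strokes on its top mark the dial; a brass dot marks the departure setting, 1.2 rad clockwise (seen from above) from the box's +x direction, 38 mm from the centre.
- timer_knob_top (a point): Top centre of the timer knob: a bar grip 50 mm long (its x), 14 mm wide (its y), 32 mm tall, on a round disc of radius 27 mm; top 78 mm and disc top 46 mm above the table when up. This point turns and sinks with the knob. A white line on the bar's +x end is its pointer.
- timer_knob (a joint): Angle of the timer knob in rad, growing clockwise seen from above: 0 = off (pointer to the box's +x), limit 1.57; the brass dot is at 1.2. A catch holds it near 0 to 0.15 unless the knob is pushed in at least 4.5 mm; past about 0.9 it turns freely at any height. It stays where it is left (friction 0.04 N m).
- timer_push (a joint): How far the timer knob is pushed down in m: 0 = up, 0.008 = fully in. Sprung: 2.5 N to start, 6.5 N fully in; springs back up when let go.
- tower: Bystander: small dark tower figurine, 68 mm round stone foot, 162 mm tall; origin under its centre. Leave it alone.
- gravestone: Bystander: small gravestone figurine on a 50 by 60 mm base, 63 mm tall; origin under its centre. Leave it alone.
- house: Bystander: small house figurine on a 75 by 90 mm base, about 105 mm tall; origin under its centre. Leave it alone.
- pumpkin1: White resin pumpkin, 42 mm across at its widest (14 to 23 mm up), 37 mm high plus a 8 mm stem 8 mm thick, about 45 g, flat-footed; origin at the centre of its underside, z along the stem. May be absent.
- pumpkin2: White resin pumpkin, 42 mm across at its widest (14 to 23 mm up), 37 mm high plus a 8 mm stem 8 mm thick, about 45 g, flat-footed; origin at the centre of its underside, z along the stem. May be absent.
- pumpkin3: White resin pumpkin, 42 mm across at its widest (14 to 23 mm up), 37 mm high plus a 8 mm stem 8 mm thick, about 45 g, flat-footed; origin at the centre of its underside, z along the stem. May be absent.
- pumpkin4: White resin pumpkin, 42 mm across at its widest (14 to 23 mm up), 37 mm high plus a 8 mm stem 8 mm thick, about 45 g, flat-footed; origin at the centre of its underside, z along the stem. May be absent.
- pumpkin5: White resin pumpkin, 42 mm across at its widest (14 to 23 mm up), 37 mm high plus a 8 mm stem 8 mm thick, about 45 g, flat-footed; origin at the centre of its underside, z along the stem. May be absent.
- pumpkin6: White resin pumpkin, 42 mm across at its widest (14 to 23 mm up), 37 mm high plus a 8 mm stem 8 mm thick, about 45 g, flat-footed; origin at the centre of its underside, z along the stem. May be absent.

How it is judged:
By the outcome, as a careful person would: the job done as asked, in the order asked, and still so for the second after the job is handed in, with the robot touching nothing.
Of pumpkin1, pumpkin2, pumpkin3, pumpkin4, pumpkin5, pumpkin6 only 3 to 5 are there at a start; the rules pass over those that are not, and their reading is None.
At some moment in a run one of pumpkin1, pumpkin2, pumpkin3, pumpkin4, pumpkin5, pumpkin6 may be knocked a few centimetres aside while the robot is not near it.
Once in a run the grip may slacken for a moment while it holds something.
It also fails if it takes over 210 s, if anything falls off the work surface, if the arm or the gripper's body presses on something with over 40 N, if the wrist force passes 120 N, or if a joint passes its speed limit or range.

### The arm

A 6-joint arm with a two-finger parallel gripper is mounted at the origin on the work surface. World frame = base frame: x ahead of the robot, y to its left, z up, the work surface at z = 0. Lengths are in m, angles in degrees, forces in N, time in s.
With the tool pointing down it reaches from about 0.35 to 0.875 m from the base axis. Payload 4.2 kg.
Tool frame: the origin (TCP) lies midway between the tips of the shut fingers; the grasp point (between the pads) lies 19 mm behind it; z points along the fingers, y is the line along which they close (so a half turn about z gives the same grasp; the last joint's range is limited). The gripper opens to 87 mm and grips with 3 to 60 N. Pads are 19 mm wide; open, the fingers measure 117 mm over their backs; the gripper's body (75 mm by 190 mm) begins 51 mm behind the grasp point.
Start: joints at [82.082, 22.042, 0.453, 0, -68.411, -14.817], TCP at [0.242, 0.576, 0.223] pointing down, gripper open.
Joint ranges: [-179.83, 179.83], [-69.29, 118.12], [-61.27, 80.66], [-181.25, 117.63], [-171.15, -9.14], [-177.46, 177.46]. Speed limits (degrees/s): [159.86, 159.86, 180, 180, 180, 180].

### API

Orientations are given as [roll, pitch, yaw] about the fixed x, y, z axes, in that order (R = Rz(yaw) Ry(pitch) Rx(roll)).
In Python, from workcell import env gives the robot as it stands. Calls block until the motion is done:
- env.goto(position, orientation): joint-space move of the TCP to a pose.
- env.move_straight(position, rotation=None, rate=0.15, force_limit=None): straight line of the TCP; rotation=None keeps the orientation; rate is the mean speed in m/s. With force_limit (N) it stops when the force on the tool has changed by that much, and returns True; else False.
- env.set_joints(angles): joint-space move.
- env.gripper_to(opening, grasp_force=None): opening from 0.0 (shut) to 1.0 (fully open); grasp_force is the grip in N (None keeps the last); returns when the fingers have stopped.
- env.dwell(seconds).
- env.inverse_kinematics(position, orientation): joint angles nearest the present ones, or None.
- env.read_state(): the state.
- env.grab_frame(name): name is "side" or "top"; returns a dict with "image" (420x560x3 uint8, blue, green, red), "fx", "fy", "cx", "cy" (pixels), "D" ([k1, k2, p1, p2, k3] as OpenCV has them; the pictures are not rectified), "position" and "orientation" of the camera in the world. Camera axes: x right, y up, looking along -z (the intrinsics and any distortion apply to the point x, -y, -z); pixel columns grow to the right and rows downward; lengths in m; the calibration is good to about 2 mm. A picture is of the moment at which its call begins. There is no depth.
A pose or a line that the arm cannot do raises env.Unreachable and nothing moves.
- env.close_job(): hands the job in; it is judged then, once.
Trained networks look in a picture, given as the dict that the camera call returned (one of the last four; its "shot" number tells which), for a name from the list of things; names that differ only in an ending like _2 or _b are one class to them, and where a whole thing is asked for, a point or a joint stands for the part that bears it (a point fixed in the world has none). Each returns a list of dicts, best first, with "score" (0 to 1); they miss things now and then, are a little off and sometimes report something else, mostly with a low value. They report only what shows in the picture. A call takes as long as a camera call.
- env.search_frame(picture, thing): "xyz" ([x, y, z] in m, in world coordinates, good to about 4 mm: the middle of the surface that is visible of it).
- env.trace(picture, thing): "mask" (420x560 bool, what is visible of it).
The state is a dict: "clock": time; "joint_positions": joint angles; "qvel": joint speeds; "joint_torque": joint torques, N m; "position": TCP position; "tool_rot": TCP orientation; "force": force on the tool from outside, world axes, zero at the start; "wrist_torque": the same for the moment, N m; "opening": opening from 0.0 (shut) to 1.0 (fully open); "finger_force": force on a finger pad.
Only numpy, scipy, OpenCV 4.12 (cv2) and the standard library are available. Lean on these libraries where they do the work, as an engineer would, in place of code of your own. Each camera call takes 0.05 s, during which the arm holds its last target. There are 200 camera calls.

## Working session

There is one attempt and no reset: what is moved stays moved. The work goes in short steps, each a Python script; the robot and the scene stay as the last script left them, time stands still between calls to the robot, and variables do not carry over. Pictures are saved under pics/ and viewed, at most 14 in all, crops included, and the job is handed in when it is done.

```bash
ls; mkdir -p pics
cat > h.py <<'E'
from workcell import env
import numpy as np, cv2
from scipy.spatial.transform import Rotation as R
def pose(f):
    o=np.array(f["orientation"]); 
    M=o if o.shape==(3,3) else (R.from_quat(o).as_matrix() if o.size==4 else R.from_euler('xyz',o,degrees=True).as_matrix())
    return M,np.array(f["position"])
def ray(f,uv,z):
    """world points at height z for pixels uv (n,2)"""
    M,p=pose(f); K=np.array([[f["fx"],0,f["cx"]],[0,f["fy"],f["cy"]],[0,0,1.]])
    n=cv2.undistortPoints(np.array(uv,float).reshape(-1,1,2),K,np.array(f["D"],float)).reshape(-1,2)
    d=np.c_[n[:,0],-n[:,1],-np.ones(len(n))]@M.T
    return p+d*((z-p[2])/d[:,2])[:,None]
def proj(f,P):
    M,p=pose(f); c=(np.atleast_2d(P)-p)@M; n=c*[1,-1,-1]
    K=np.array([[f["fx"],0,f["cx"]],[0,f["fy"],f["cy"]],[0,0,1.]])
    return cv2.projectPoints(n.reshape(-1,1,3),np.zeros(3),np.zeros(3),K,np.array(f["D"],float))[0].reshape(-1,2)
E
python3 - <<'E'
from h import *
for n in ("top","side"):
    f=env.grab_frame(n); cv2.imwrite(f"pics/{n}0.png",f["image"])
    print(n,f["fx"],f["position"],f["orientation"],f["D"])
    for t in ["bank","key_mid_top","key_right_top","wagon_bed","wagon_post","wagon_stud","pointer_tip","timer","timer_knob_top","tower","gravestone","house","pumpkin1"]:
        print(t,[(np.round(r["xyz"],3).tolist(),round(r["score"],2)) for r in env.search_frame(f,t)][:7])
print(env.read_state())
E
```

```text
pics
workcell.py
top 422.94454491623793 [0.41554553 0.03592711 1.11526474] [ 10.02936606   0.22242843 -90.19316207] [-0.01627454  0.          0.          0.          0.        ]
bank [([0.438, -0.19, 0.032], 0.69)]
key_mid_top [([0.442, -0.19, 0.048], 0.63), ([0.635, -0.274, 0.05], 0.37)]
key_right_top [([0.439, -0.233, 0.048], 0.74), ([0.444, -0.144, 0.039], 0.63)]
wagon_bed [([0.616, 0.053, 0.046], 0.93)]
wagon_post [([0.618, 0.051, 0.048], 0.72), ([0.442, 0.214, 0.036], 0.31), ([0.637, -0.276, 0.052], 0.18)]
wagon_stud [([0.613, 0.046, 0.047], 0.75)]
pointer_tip [([0.702, 0.109, 0.017], 0.68)]
timer [([0.637, -0.275, 0.034], 0.69), ([0.442, -0.233, 0.05], 0.5)]
timer_knob_top [([0.634, -0.274, 0.05], 0.66), ([0.752, -0.133, 0.083], 0.61)]
tower [([0.52, 0.445, 0.116], 0.73), ([0.613, 0.049, 0.049], 0.21)]
gravestone [([0.473, -0.37, 0.012], 0.9), ([0.521, 0.447, 0.116], 0.51)]
house [([0.751, -0.128, 0.08], 0.79)]
pumpkin1 [([0.424, 0.35, 0.034], 0.8), ([0.441, -0.23, 0.047], 0.73), ([0.442, 0.211, 0.035], 0.66), ([0.419, 0.017, 0.036], 0.57), ([0.632, -0.271, 0.047], 0.32)]
side 
[... 818 characters left out ...]
5], 0.47)]
{'clock': 1.4, 'joint_positions': array([ 8.20812550e+01,  2.20417996e+01,  4.51585172e-01,  5.58405657e-04,
       -6.84111017e+01, -1.48156754e+01]), 'qvel': array([ 0.02914758,  0.01567034,  0.02717471,  0.08237345,  0.01398644,
       -0.05059375]), 'joint_torque': array([ 2.64332184e-04, -3.90462935e+01,  1.87619251e+01,  4.22425613e+00,
        1.54040696e-02, -2.00801645e-05]), 'position': array([0.24151835, 0.57641993, 0.22254313]), 'tool_rot': array([ 1.79998860e+02, -8.38530034e-04, -2.27342149e+01]), 'force': array([ 0.06796731, -0.93069656,  0.03323763]), 'wrist_torque': array([-0.03164668, -0.03932638,  0.01451607]), 'finger_force': 0.0, 'opening': 1.0007361649725384}
```

View pics/top0.png

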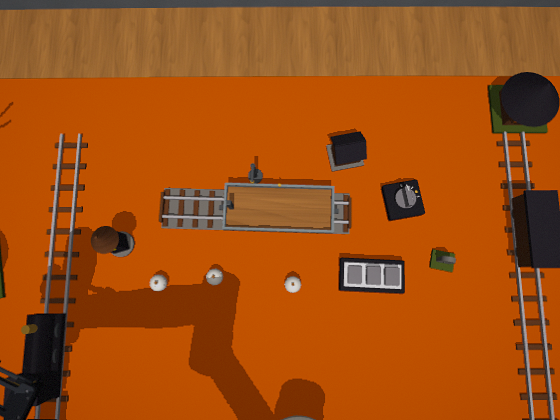

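View pics/side0.png

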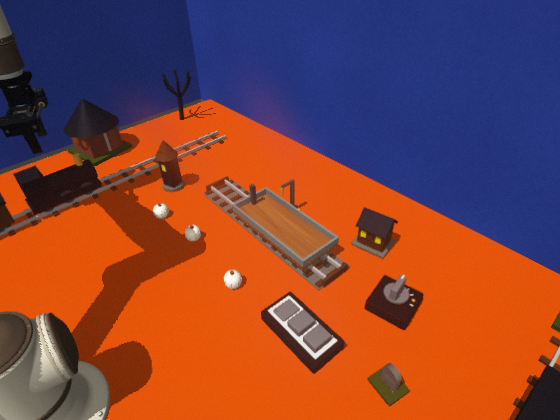

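Run:
```python
import cv2
a=cv2.imread('pics/top0.png')
cv2.imwrite('pics/cA.png',cv2.resize(a[150:240,205:355],None,fx=5,fy=5,interpolation=cv2.INTER_CUBIC))
cv2.imwrite('pics/cB.png',cv2.resize(a[175:295,330:435],None,fx=5,fy=5,interpolation=cv2.INTER_CUBIC))
```

```text
(no output)
```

View pics/cA.png

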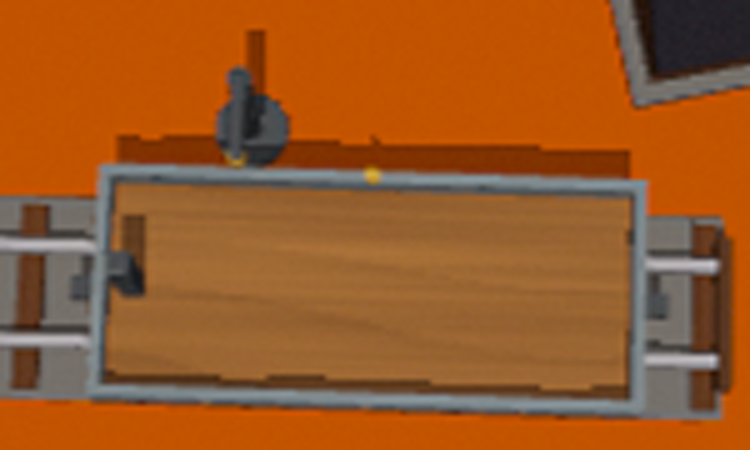

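View pics/cB.png

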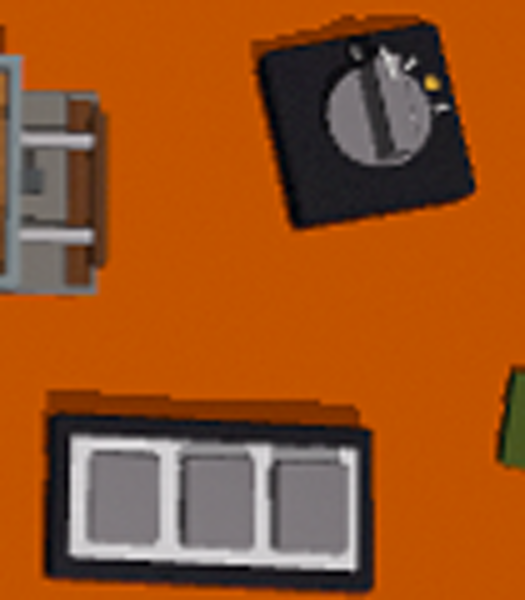

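Run:
```python
from h import *
f=env.grab_frame("top"); g=env.grab_frame("side")
def A(p):return [205+(p[0]+.5)/5-.5,150+(p[1]+.5)/5-.5]
def B(p):return [330+(p[0]+.5)/5-.5,175+(p[1]+.5)/5-.5]
r=lambda c,pts,z:ray(f,[c(p) for p in pts],z)
def rep(n,q,z): print(n,np.round(q,4).tolist())
rep("stud",r(A,[(373,175)],.067),0); rep("tip",r(A,[(237,162)],.074),0)
w=r(A,[(98,166),(647,182),(643,413),(90,398)],.063)[:,:2]; rep("wagon",w,0); print(w.mean(0),np.degrees(np.arctan2(*( -(w[0]-w[1])[0],(w[0]-w[1])[1]))),np.degrees(np.arctan2(-(w[3]-w[2])[0],(w[3]-w[2])[1])), np.linalg.norm(np.diff(w,axis=0),axis=1))
rep("post",r(A,[(120,265)],.107),0)
b=r(B,[(50,415),(373,430),(370,592),(46,577)],.03)[:,:2]; print("bank",b.mean(0),np.degrees([np.arctan2(-(b[0]-b[1])[0],(b[0]-b[1])[1]),np.arctan2(-(b[3]-b[2])[0],(b[3]-b[2])[1])]),np.linalg.norm(np.diff(b,axis=0),axis=1))
print("keys",r(B,[(124,497)],.037),r(B,[(219,501),(311,506)],.049))
t=r(B,[(258,55),(438,25),(475,190),(295,230)],.03)[:,:2]; print("timer",t.mean(0),np.degrees([np.arctan2((t[0]-t[3])[1],(t[0]-t[3])[0]),np.arctan2((t[1]-t[2])[1],(t[1]-t[2])[0]),np.arctan2(-(t[0]-t[1])[0],(t[0]-t[1])[1])]),np.linalg.norm(np.diff(t,axis=0),axis=1))
d=r(B,[(432,82)],.03)[0,:2]; print("dot",d,np.linalg.norm(d-t.mean(0)),np.degrees(np.arctan2(*(d-t.mean(0))[::-1])))
print("disc",r(B,[(378,114)],.046),"bar ends",r(B,[(370,62),(388,158)],.078))
for F,n in((f,"top"),(g,"side")):
    for k in env.trace(F,"pumpkin1"):
        m=k["mask"]; ys,xs=np.nonzero(m); c=[xs.mean(),ys.mean()]
        print(n,round(k["score"],2),m.sum(),np.round(c,1),np.round(ray(F,[c],.02)[0],3))
# pumpkin stems / refine pic
ims=[cv2.resize(g["image"][y:y+60,x:x+80],None,fx=4.9,fy=4.9,interpolation=cv2.INTER_CUBIC) for x,y in((360,265),(250,170),(235,180),(270,285))]
cv2.imwrite("pics/sc.png",np.vstack([np.hstack(ims[:2]),np.hstack(ims[2:])]))
```

```text
stud [[0.6703, 0.0458, 0.067]]
tip [[0.6756, 0.1146, 0.074]]
wagon [[0.6766, 0.1866], [0.667, -0.0941], [0.5482, -0.0891], [0.5569, 0.1882]]
[0.61218502 0.04787559] -1.9627590315218413 -1.7864930596484716 [0.28084429 0.11884109 0.27743187]
post [[0.6161, 0.1686, 0.107]]
bank [ 0.44208712 -0.18779054] [-2.90303336 -2.87439681] [0.16508956 0.08153164 0.16349149]
keys [[ 0.4451114 -0.1431665  0.037    ]] [[ 0.44259702 -0.18852853  0.049     ]
 [ 0.4399155  -0.23435971  0.049     ]]
timer [ 0.63794872 -0.27784152] [9.17937472 9.01979805 9.4183162 ] [0.09727923 0.08967097 0.0971723 ]
dot [ 0.6605459  -0.31353384] 0.04224422562824649 -57.66166920829001
disc [[ 0.64010833 -0.27942925  0.046     ]] bar ends [[ 0.66013795 -0.26741838  0.078     ]
 [ 0.61092964 -0.27377216  0.078     ]]
top 0.7 255 [158.3 283. ] [0.424 0.356 0.02 ]
top 0.62 196 [292.2 284.2] [0.42  0.014 0.02 ]
top 0.57 5419 [278.1 207.8] [0.619 0.049 0.02 ]
side 0.75 448 [396.6 291.4] [ 0.661 -0.275  0.02 ]
side 0.65 215 [191.8 232.6] [0.438 0.21  0.02 ]
side 0.58 188 [160.3 210.7] [0.424 0.352 0.02 ]
side 0.56 294 [232.4 279. ] [0.419 0.008 0.02 ]
```

View pics/sc.png

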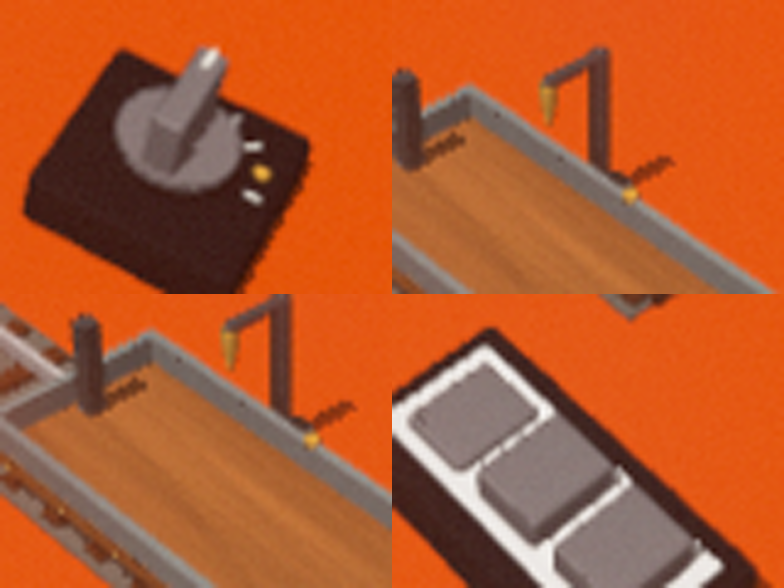

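```bash
cat >> h.py <<'E'
def rot2(t): t=np.radians(t); return np.array([[np.cos(t),-np.sin(t)],[np.sin(t),np.cos(t)]])
BANK=np.array([.4415,-.189]); BY=-2.9; TY=-1.87
def press(xy,yaw=87.1):
    env.goto([*xy,.25],[180,0,yaw]); env.gripper_to(0,20)
    env.move_straight([*xy,.06],rate=.15)
    hit=env.move_straight([*xy,.033],rate=.02,force_limit=14)
    s=env.read_state(); print("press",hit,s["position"],s["force"])
    env.dwell(.3); env.move_straight([*xy,.07],rate=.04); env.move_straight([*xy,.25],rate=.2)
E
python3 - <<'E'
from h import *
press(BANK+rot2(BY)@[0.001,0.000])
for n in("top","side"):
    f=env.grab_frame(n); cv2.imwrite(f"pics/{n}1.png",f["image"])
    a=f["image"]; c=a[235:305,330:415] if n=="top" else a[285:375,255:350]
    cv2.imwrite(f"pics/k{n}1.png",cv2.resize(c,None,fx=4,fy=4))
a,b=cv2.imread("pics/ktop1.png"),cv2.imread("pics/kside1.png")
h=max(a.shape[0],b.shape[0]); a=cv2.copyMakeBorder(a,0,h-a.shape[0],0,0,0);cv2.imwrite("pics/k1.png",np.hstack([a,b]))
uv=[[282.0-.5,195.3-.5],[298.6-.5,209.8-.5]]
f=env.grab_frame("side"); print(ray(f,uv[:1],.074),ray(f,uv[1:],.067)); print(env.read_state()["clock"])
E
```

```text
Traceback (most recent call last):
  File "h.py", line 21, in press
    env.goto([*xy,.25],[180,0,yaw]); env.gripper_to(0,20)
    ~~~~~~~~^^^^^^^^^^^^^^^^^^^^^^^
host.Unreachable: the arm cannot take that pose within its joint ranges
```

Run:
```python
from h import *
for xy in ((.4415,-.189),(.64,-.278),(.6,.05),(.42,.01),(.424,.354)):
  print(xy,[(z,[y for y in range(-180,180,15) if env.inverse_kinematics([*xy,z],[180,0,y]) is not None]) for z in (.25,.18,.05)])
```

```text
(0.4415, -0.189) [(0.25, [-180, -165, -150, -135, -120, -105, -90, -75, -60, -45, -30, -15, 0, 15, 30, 45, 60, 75, 90, 105, 120, 135, 150, 165]), (0.18, [-180, -165, -150, -135, -120, -105, -90, -75, -60, -45, -30, -15, 0, 15, 30, 45, 60, 75, 90, 105, 120, 135, 150, 165]), (0.05, [-180, -165, -150, -135, -120, -105, -90, -75, -60, -45, -30, -15, 0, 15, 30, 45, 60, 75, 90, 105, 120, 135, 150, 165])]
(0.64, -0.278) [(0.25, [-180, -165, -150, -135, -120, -105, -90, -75, -60, -45, -30, -15, 0, 15, 30, 45, 60, 75, 90, 105, 120, 135, 150, 165]), (0.18, [-180, -165, -150, -135, -120, -105, -90, -75, -60, -45, -30, -15, 0, 15, 30, 45, 60, 75, 90, 105, 120, 135, 150, 165]), (0.05, [-180, -165, -150, -135, -120, -105, -90, -75, -60, -45, -30, -15, 0, 15, 30, 45, 60, 75, 90, 105, 120, 135, 150, 165])]
(0.6, 0.05) [(0.25, [-180, -165, -150, -135, -120, -105, -90, -75, -60, -45, -30, -15, 0, 15, 30, 45, 60, 75, 90, 105, 120, 135, 150, 165]), (0.18, [-180, -165, -150, -135, -120, -105, -90, -75, -60, -45, -30, -15, 0, 15, 30, 45, 60, 75, 90, 105, 120, 135, 150, 165]), (0.05, [-180, -165, -150, -13
[... 196 characters left out ...]
, 45, 60, 75, 90, 105, 120, 135, 150, 165]), (0.18, [-180, -165, -150, -135, -120, -105, -90, -75, -60, -45, -30, -15, 0, 15, 30, 45, 60, 75, 90, 105, 120, 135, 150, 165]), (0.05, [-180, -165, -150, -135, -120, -105, -90, -75, -60, -45, -30, -15, 0, 15, 30, 45, 60, 75, 90, 105, 120, 135, 150, 165])]
(0.424, 0.354) [(0.25, [-180, -165, -150, -135, -120, -105, -90, -75, -60, -45, -30, -15, 0, 15, 30, 45, 60, 75, 90, 105, 120, 135, 150, 165]), (0.18, [-180, -165, -150, -135, -120, -105, -90, -75, -60, -45, -30, -15, 0, 15, 30, 45, 60, 75, 90, 105, 120, 135, 150, 165]), (0.05, [-180, -165, -150, -135, -120, -105, -90, -75, -60, -45, -30, -15, 0, 15, 30, 45, 60, 75, 90, 105, 120, 135, 150, 165])]
```

```bash
python3 - <<'E'
from h import *
for y in (87.1,-92.9,87,90,-3):
  for p in ([.4415,-.189,.25],list(BANK+rot2(BY)@[.001,0])+[.25]):
    q=env.inverse_kinematics(p,[180,0,y]); print(y,p,None if q is None else np.round(q,1))
E
sed -i 's/yaw=87.1/yaw=-92.9/' h.py
python3 - <<'E'
from h import *
press(BANK+rot2(BY)@[0.001,0.000])
for n in("top","side"):
    f=env.grab_frame(n); cv2.imwrite(f"pics/{n}1.png",f["image"])
    a=f["image"]; c=a[235:305,330:415] if n=="top" else a[285:375,255:350]
    cv2.imwrite(f"pics/k{n}1.png",cv2.resize(c,None,fx=4,fy=4))
a,b=cv2.imread("pics/ktop1.png"),cv2.imread("pics/kside1.png")
h=max(a.shape[0],b.shape[0]); a=cv2.copyMakeBorder(a,0,h-a.shape[0],0,0,0);cv2.imwrite("pics/k1.png",np.hstack([a,b]))
uv=[[282.0-.5,195.3-.5],[298.6-.5,209.8-.5]]
f=env.grab_frame("side"); print(ray(f,uv[:1],.074),ray(f,uv[1:],.067)); print(env.read_state()["clock"])
E
```

```text
press True [ 0.44277207 -0.18919486  0.03618628] [-2.46252087  0.87328009  6.90106421]
[[0.67333548 0.11163082 0.074     ]] [[0.66762664 0.04190748 0.067     ]]
10.95
```

View pics/k1.png

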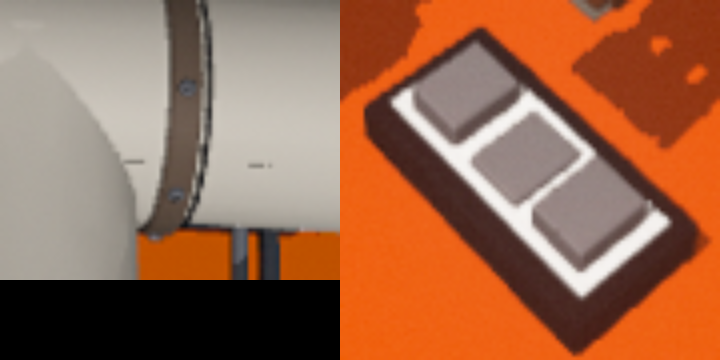

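```bash
cat >> h.py <<'E'
TD=rot2(TY)@[0,1]; YW=180+TY-180
def shots(k,show=True):
    for n in("top","side"):
        f=env.grab_frame(n); cv2.imwrite(f"pics/{n}{k}.png",f["image"])
def crop(src,boxes,s,out):
    ims=[cv2.resize(cv2.imread(f"pics/{n}.png")[y:y+h,x:x+w],None,fx=s,fy=s,interpolation=cv2.INTER_CUBIC) for n,x,y,w,h in boxes]
    cv2.imwrite(f"pics/{out}.png",np.hstack(ims))
E
python3 - <<'E'
from h import *
p=np.array([.6153,.1685])
env.gripper_to(.6); env.goto([*p,.25],[180,0,YW]); env.move_straight([*p,.075],rate=.12,force_limit=10)
env.gripper_to(0,30); s=env.read_state(); print(s["position"],s["opening"],s["finger_force"])
q=s["position"][:2]+TD*.0692
env.move_straight([*q,.075],rate=.04); print(env.read_state()["position"],env.read_state()["force"],env.read_state()["opening"])
env.dwell(.3); env.gripper_to(.5); env.move_straight([*q,.25],rate=.15); env.goto([.42,.30,.25],[180,0,YW])
shots(2); crop(0,[("top2",205,160,80,70),("side2",235,170,80,70)],5,"c2"); print(env.read_state()["clock"])
E
```

```text
[0.61527805 0.16852519 0.07498891] 0.13575470318277122 29.999155718833208
[0.61774884 0.23781797 0.07499278] [ 2.87773306 -1.55438808 -1.0657729 ] 0.13274112640200586
21.15
```

View pics/c2.png

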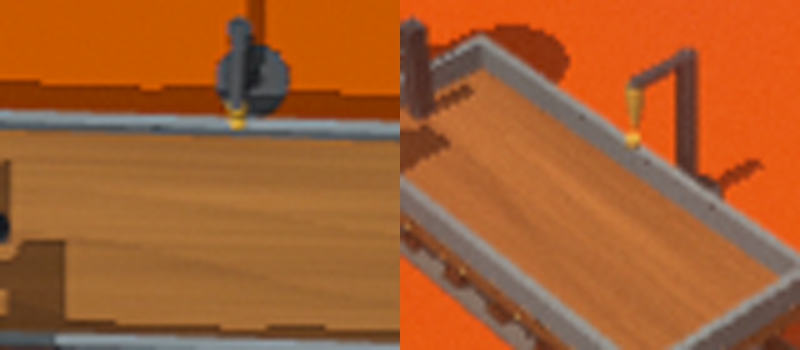

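Run:
```python
from h import *
for n,x0,y0 in(("top",240,175),("side",270,180)):
    f=env.grab_frame(n)
    for k in ("0","2"):
        a=cv2.imread(f"pics/{n}{k}.png").astype(int)[y0:y0+35,x0:x0+50]
        m=(a[...,1]>a[...,0]+45)&(a[...,1]>a[...,2]*.62)&(a[...,2]>110)
        c,l,st,ce=cv2.connectedComponentsWithStats(m.astype(np.uint8)); 
        print(n,k,[(st[i].tolist(),np.round(ce[i]+[x0,y0],2).tolist()) for i in range(1,c)])
    T=ray(f,[[281.5,194.8]] if n=="side" else [[252,181.9]],.074)[0]
    print("tip",T,"stud expected px",proj(f,T-[0,0,.007]), "1mm =",proj(f,T+[.001*TD[0]*10,.01,0])-proj(f,T),"per 10mm")
```

```text
top 0 [([10, 6, 4, 2, 4], [251.5, 181.75]), ([38, 9, 3, 3, 8], [279.12, 184.88]), ([0, 12, 50, 23, 1082], [264.17, 198.66])]
top 2 [([10, 6, 4, 5, 13], [251.85, 183.31]), ([0, 12, 50, 23, 1088], [264.19, 198.61])]
tip [0.67589819 0.11458056 0.074     ] stud expected px [[252.20114883 182.56683598]] 1mm = [[-3.9454178  -0.10794354]] per 10mm
side 0 [([10, 7, 3, 7, 14], [281.14, 189.79]), ([27, 28, 3, 4, 8], [298.0, 209.5])]
side 2 [([10, 7, 3, 7, 14], [281.14, 189.79]), ([10, 17, 3, 2, 6], [281.0, 197.5])]
tip [0.67333548 0.11163082 0.074     ] stud expected px [[281.54390376 196.83502093]] 1mm = [[-2.40384915 -1.62326503]] per 10mm
```

```bash
cat >> h.py <<'E'
BED=np.array([.6137,.1159])
def pumpkins(names=("top","side")):
    out={}
    for n in names:
        f=env.grab_frame(n); L=[]
        for k in env.trace(f,"pumpkin1"):
            m=k["mask"]; ys,xs=np.nonzero(m)
            if not 60<m.sum()<350: continue
            z=.02; P=ray(f,[[xs.mean(),ys.mean()]],z)[0][:2]
            if np.linalg.norm((P-BED))<.2 and abs((rot2(-TY)@(P-BED))[0])<.06: P=ray(f,[[xs.mean(),ys.mean()]],z+.045)[0][:2]
            L.append((np.round(P,3).tolist(),round(k["score"],2),int(m.sum())))
        out[n]=L
    return out
def pick_place(xy,yaw,loc):
    env.gripper_to(1.0,20)
    env.goto([*xy,.2],[180,0,yaw]); env.move_straight([*xy,.06],rate=.15)
    hit=env.move_straight([*xy,.004],rate=.06,force_limit=12)
    env.gripper_to(0,20); s=env.read_state(); print("grip",hit,s["opening"],s["finger_force"],s["position"])
    if s["opening"]<.3: print("MISSED"); env.gripper_to(1.); env.move_straight([*xy,.2]); return
    env.move_straight([*xy,.12],rate=.12); print("lift",env.read_state()["opening"])
    d=BED+rot2(TY)@np.array(loc)
    env.move_straight([*d,.12],rotation=[180,0,YW],rate=.12); s=env.read_state(); print("over",s["opening"],s["finger_force"])
    if s["opening"]<.3: print("LOST"); return
    h=env.move_straight([*d,.0505],rate=.05,force_limit=8); print("down",h,env.read_state()["position"])
    env.gripper_to(.64); env.move_straight([*d,.13],rate=.1)
E
python3 - <<'E'
from h import *
env.goto([.6,-.05,.3],[180,0,YW])
print(pumpkins()); shots(3)
pick_place((.4235,.3535),45,(-.015,.06))
env.goto([.6,-.05,.3],[180,0,YW]); print(pumpkins(),env.read_state()["clock"]); shots(4)
E
```

```text
{'top': [([0.42, 0.014], 0.78, 214), ([0.426, 0.357], 0.73, 195)], 'side': [([0.418, 0.009], 0.82, 279), ([0.438, 0.209], 0.75, 195), ([0.424, 0.352], 0.47, 200)]}
grip False 0.47172981741653025 20.000001734588295 [0.42349794 0.35349352 0.00399275]
lift 0.475033056013023
over 0.47318340322796887 20.000040996819735
down False [0.60090859 0.17649123 0.05090568]
{'top': [([0.421, 0.015], 0.67, 224)], 'side': [([0.418, 0.007], 0.53, 293), ([0.602, 0.173], 0.49, 209)]} 36.4
```

View pics/side4.png

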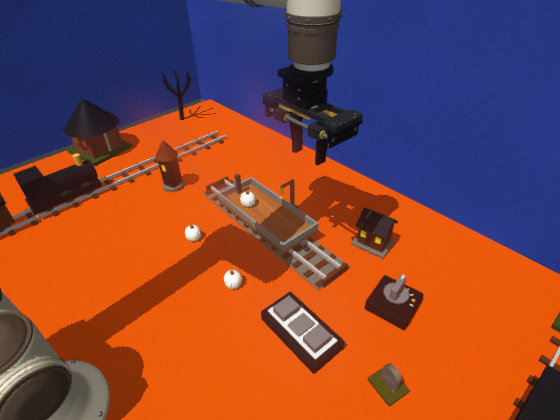

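Run:
```python
from h import *
pick_place((.4385,.211),0,(-.015,-.01))
env.goto([.6,-.05,.3],[180,0,YW]); r=pumpkins(); print(r)
L=[k[0] for k in r["top"]+r["side"] if np.linalg.norm(np.array(k[0])-[.419,.011])<.012]; print(len(L))
if len(L)>=2:
    pick_place(np.mean(L,0),0,(-.015,-.08))
    env.goto([.42,-.05,.3],[180,0,YW]); print(pumpkins())
shots(5); print(env.read_state()["clock"])
```

```text
grip False 0.4702760463680274 20.000004206162956 [0.43851885 0.21102834 0.00401483]
lift 0.4704161739474314
over 0.473570527719505 19.999940774104196
down False [0.59864369 0.10648458 0.05089094]
{'top': [([0.421, 0.014], 0.54, 204)], 'side': [([0.597, 0.102], 0.78, 211), ([0.419, 0.009], 0.67, 279), ([0.602, 0.172], 0.67, 201)]}
2
grip False 0.47319428619905046 20.000091602560133 [0.42001669 0.01150385 0.0040145 ]
lift 0.4750993511758875
over 0.47454688318287896 19.99995221151039
down False [0.59637749 0.03651566 0.05089308]
{'top': [([0.601, 0.109], 0.66, 191), ([0.605, 0.178], 0.6, 258), ([0.596, 0.039], 0.58, 196)], 'side': [([0.595, 0.034], 0.6, 207), ([0.598, 0.102], 0.54, 204)]}
60.45
```

View pics/side5.png

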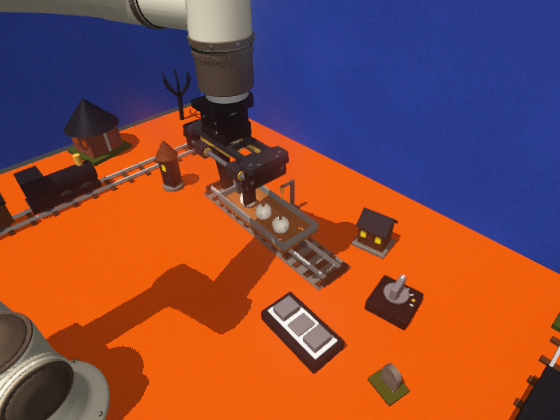

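Run:
```python
from h import *
press(BANK+rot2(BY)@[0.001,-.046])
env.goto([.45,.3,.3],[180,0,YW]); shots(6); f=env.grab_frame("side")
print(ray(f,[[396.2,292.7]],.046), env.read_state()["clock"])
crop(0,[("top6",330,180,105,120),("side6",260,265,165,120)],2.9,"c6")
```

```text
press True [ 0.44049594 -0.23518578  0.03618442] [-0.73116142  1.3894312   5.51702742]
[[ 0.63691966 -0.28462286  0.046     ]] 69.6333
```

View pics/c6.png

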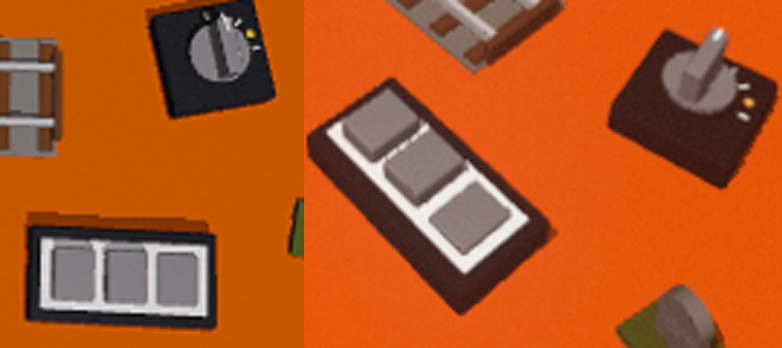

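Run:
```python
from h import *
c=np.array([.638,-.280]); y0=9.1
env.gripper_to(.7,12); env.goto([*c,.25],[180,0,y0])
env.move_straight([*c,.053],rate=.1,force_limit=10)
b=env.read_state()["force"]; env.gripper_to(0,12); s=env.read_state()
print(s["opening"],s["position"],"dF box frame",rot2(-y0)@(s["force"]-b)[:2],s["wrist_torque"],s["clock"])
```

```text
0.16334693043479986 [ 0.63819931 -0.28138197  0.05309898] dF box frame [ 0.53917461 -5.64670605] [-1.59040499 -0.13571013  0.03054862] 75.975
```

Run:
```python
from h import *
y0=9.1
b=np.array(env.read_state()["force"])
p=env.read_state()["position"]
env.move_straight([p[0],p[1],.053],rate=.01); s=env.read_state()
print(s["position"],"F",rot2(-y0)@s["force"][:2],s["wrist_torque"])
c=s["position"][:2]
env.gripper_to(0,25)
h=env.move_straight([*c,.0445],rate=.02,force_limit=15); s=env.read_state(); print("push",h,s["position"],s["force"])
z=s["position"][2]-.0005 if h else .0445
for a in range(1,9):
    env.move_straight([*c,z],rotation=[180,0,y0-a*68.75/8],rate=.02); s=env.read_state()
    print(a,s["position"],s["tool_rot"],np.round(s["force"],1),np.round(s["wrist_torque"],2),s["clock"])
```

```text
[ 0.63824383 -0.28165291  0.05307042] F [ 0.29112235 -3.81846668] [-1.25350624 -0.07094984  0.02026021]
push False [ 0.6383703  -0.28169702  0.04525924] [-1.7740718 -3.4347924  5.7850841]
1 [ 0.63835851 -0.28158446  0.04530921] [ 1.79990070e+02 -2.23547296e-02  4.98342709e-01] [-1.3 -3.2  5.8] [-0.81  0.54 -0.07] 77.3583
2 [ 0.63839863 -0.28146237  0.04526527] [-1.79997890e+02 -2.55713541e-02 -8.09692163e+00] [-0.6 -2.1  5.4] [-0.71  0.47 -0.05] 77.6583
3 [ 0.63843172 -0.28131427  0.04522402] [-1.79985507e+02 -2.27200445e-02 -1.66857593e+01] [-0.9 -2.5  5.4] [-0.62  0.52 -0.05] 77.9583
4 [ 0.63848989 -0.28123978  0.04523868] [-1.79974431e+02 -2.52379562e-02 -2.52816705e+01] [-1.8 -2.3  6.1] [-0.52  0.45  0.  ] 78.2583
5 [ 0.63855932 -0.28113577  0.04525206] [-1.79959130e+02 -2.58386659e-02 -3.38752559e+01] [-1.4 -1.9  6.3] [-0.32  0.42 -0.04] 78.5583
6 [ 0.63863481 -0.28108738  0.04525295] [-1.79948309e+02 -2.50024143e-02 -4.24690649e+01] [-2.6 -1.   6.4] [-0.25  0.45 -0.06] 78.8583
7 [ 0.63874897 -0.28096027  0.04526278] [-1.79932216e+02 -2.14005567e-02 -5.10596802e+01] [-0.8 -0.4  5.2] [-0.24  0.33 -0.05] 79.1583
8 [ 0.6388906  -0.28091428  0.04532141] [-1.79913123e+02 -2.08645620e-02 -5.96516090e+01] [-1.3 -0.7  6.3] [-0.13  0.24 -0.06] 79.4583
```

Run:
```python
from h import *
s=env.read_state(); c=s["position"][:2]
env.move_straight([*c,.0533],rate=.02); env.dwell(.2)
env.gripper_to(.7); env.move_straight([*c,.25],rate=.12); env.goto([.42,.3,.3],[180,0,YW])
shots(7); print(pumpkins(),env.read_state()["clock"])
crop(0,[("top7",385,175,45,45),("side7",365,265,60,45)],7,"c7")
```

```text
{'top': [([0.603, 0.179], 0.8, 240), ([0.6, 0.109], 0.69, 216), ([0.597, 0.039], 0.68, 170)], 'side': [([0.602, 0.173], 0.64, 190), ([0.6, 0.101], 0.58, 194), ([0.595, 0.033], 0.52, 225)]} 85.5917
```

View pics/c7.png

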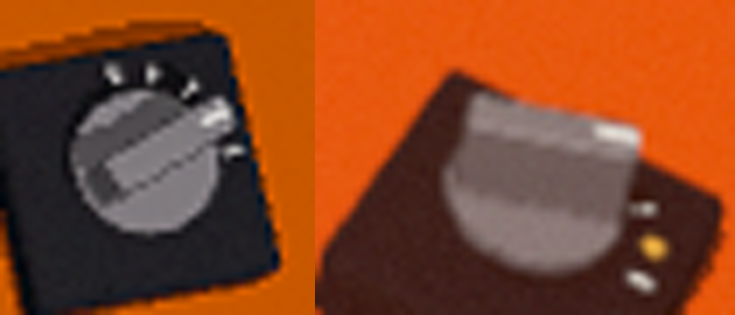

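View pics/side7.png

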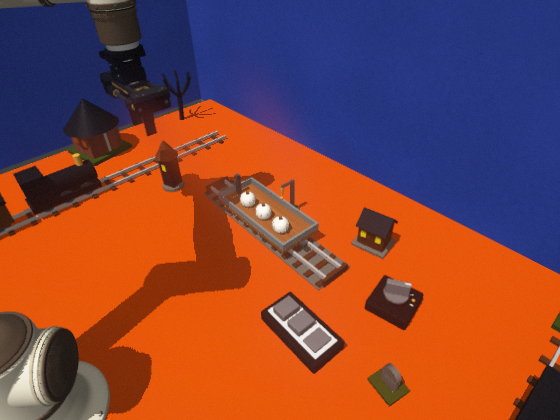

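```bash
python3 - <<'E'
from h import *
f=env.grab_frame("side");t=env.grab_frame("top")
S=lambda x,y:[365+(x-315+.5)/7-.5,265+(y+.5)/7-.5]
T=lambda x,y:[385+(x+.5)/7-.5,175+(y+.5)/7-.5]
ang=lambda a,b:np.degrees(np.arctan2(b[1]-a[1],b[0]-a[0]))
a=ray(f,[S(472,95),S(642,129),S(470,125),S(637,155)],.078); print("side bar",ang(a[0],a[1]),ang(a[2],a[3]))
b=ray(t,[T(105,165),T(215,98),T(118,193),T(235,125)],.078); print("top bar",ang(b[0],b[1]),ang(b[2],b[3]))
d=ray(f,[S(653,247)],.03)[0]; 
for c in (a.mean(0),): print("dot from bar centre",ang(c,d),c,d)
g=cv2.imread("pics/top2.png")
E
python3 -c "
from h import *
for n,x0,y0 in(('top',240,175),('side',270,180)):
    a=cv2.imread(f'pics/{n}7.png').astype(int)[y0:y0+35,x0:x0+50]
    m=(a[...,1]>a[...,0]+45)&(a[...,1]>a[...,2]*.62)&(a[...,2]>110)
    c,l,st,ce=cv2.connectedComponentsWithStats(m.astype(np.uint8)); print(n,[np.round(ce[i]+[x0,y0],2).tolist() for i in range(1,c)])"
```

```text
side bar -59.40842741911185 -57.676959863930335
top bar -59.136523211856066 -60.33254955751884
dot from bar centre -55.81800986973756 [ 0.6377582  -0.28385993  0.078     ] [ 0.65897836 -0.31510557  0.03      ]
top [[251.85, 183.31], [263.51, 196.81]]
side [[281.14, 189.79], [281.0, 197.5], [271.0, 208.0], [273.0, 210.0]]
```

```bash
python3 -c "
from h import *
print(env.close_job())"
```

```text
the job is handed in; nothing more can be done
None
```

I did every step in the order asked and handed the job in at about 86 s; the final pictures show the right key down and the other two up, the stud under the needle to within about 1 mm, all three pumpkins I found in the wagon, the knob within about 2–3° of the dot, and the bystanders where they were.

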